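# Hang the regulator spanner on its keeper peg

### The job

Put the gas-regulator spanner away: hang it by its round eye on the sloping peg of the bench stand, pushing the eye along the peg so that it lifts the weighted keeper flap and goes far enough for the flap to drop shut behind it. Let go, leaving the spanner hanging at rest locked in by the closed flap, and leave the notebook and the purple tip box where they are.

Things in the scene. Friction and masses are not known exactly. Their poses are not given: they have to be found in the camera images.
- spanner_grip (a point): centre of the black rubber sleeve (64 long x 28 wide x 26 high, mm) of a loose steel spanner, about 0.15 to 0.31 kg, 193 mm long, lying flat on its sleeve; 13 mm above the bench. Axes: x along the spanner to its eye, y across, z up. On from the sleeve a flat bar 18 wide x 8 thick; the open jaw (46 wide, 12 thick) is 59 to 92 mm towards -x.
- spanner_eye (a point): centre of the spanner's eye, 80 mm along +x from the sleeve's centre at the same height: a flat steel ring, 43 mm outside, hole 19 mm, 8 mm thick, hole axis along the spanner's z; it only passes along the peg when that axis is within about 20 degrees of the peg's
- keeper_stand: fixed stand on the left of the bench, its peg pointing to the right or half towards the robot: base plate 135 x 130 x 12 mm (87 mm to the front, 48 mm behind) and a post 30 x 40 mm, 185 mm high, from which two thin bars rise to 263 mm to carry the keeper. Origin on the bench under the middle of the post; x points backwards, away from the peg's side, z up.
- keeper_peg: steel peg on the stand's front, a rod of 12 mm diameter, 112 mm long, tapered tip, rising at 55 degrees above level to the front. Origin: the root of its axis on the post's front face, 165 mm above the bench. z: along the peg, root to tip (outward and up); x: square to it, to its upper side (backwards and up); y: sideways. A collar of radius 11 mm covers the first 10 mm.
- keeper_pin (a point): middle of the keeper flap's hinge pin, in the peg's axes at x = 46 mm, y = 0, z = 88 mm; the pin runs along y. From it the steel blade (14 mm wide, 4 mm thick) reaches down to 2 mm above the peg and bars the way; a round counterweight on a tail sticks out backwards.
- keeper (a joint): angle of the keeper flap, rad: 0 = shut (it cannot swing outward). An eye entering along the peg pushes it inward, towards the root, to at most 1.35, with under about 2 N. It falls shut by its weight once the eye has gone about 43 mm past it, that is with the eye centre less than about 45 mm from the root.
- notebook: dark notebook 98 x 72 x 9 mm lying on the bench; origin under its middle; to be left alone
- tip_box: purple pipette tip box 90 x 127 x 63 mm; origin under its middle; to be left alone
There are look-alikes about, which are no part of the job. What is meant by the part that bears spanner_grip is not yellow, and is the larger of those in its own colour.

How it is judged:
On the way:
1. the eye is on the peg and has lifted the keeper flap (over 0.5 rad) (value of joint keeper above 0.5 rad and z of spanner_eye in the frame of keeper_peg below 0.1 m and x of spanner_eye in the frame of keeper_peg between -0.016 and 0.016 m and y of spanner_eye in the frame of keeper_peg between -0.016 and 0.016 m), for 0.04 s.
At the end, for the whole second after the job is handed in: The spanner hangs on the peg by its eye (eye centre within 16 mm of the peg's axis in x and y, and between the root and 75 mm up the peg), the keeper flap is shut behind it (under 0.1 rad), and the spanner is at rest (under 30 mm/s and 0.3 rad/s) (value of joint keeper below 0.1 rad and z of spanner_eye in the frame of keeper_peg between -0.005 and 0.075 m and x of spanner_eye in the frame of keeper_peg between -0.016 and 0.016 m and y of spanner_eye in the frame of keeper_peg between -0.016 and 0.016 m and linear speed of spanner below 0.03 m/s and angular speed of spanner below 0.3 rad/s); the robot touches nothing.
It fails at once if the notebook is moved by more than 30 mm (distance of notebook from where it was at the start of the episode above 0.03 m).
It fails at once if the purple tip box is moved by more than 30 mm (distance of tip_box from where it was at the start of the episode above 0.03 m).
It also fails if it takes over 50 s, if anything falls off the work surface, if the arm or the gripper's body presses on something with over 40 N, if the wrist force passes 120 N, or if a joint passes its speed limit or range.

### The arm

A 7-joint arm with a two-finger parallel gripper is mounted at the origin on a cart in front of the work surface, level with it; the furniture and walls round the work are solid. World frame = base frame: x ahead of the robot, y to its left, z up, the work surface at z = 0. Lengths are in m, angles in rad, forces in N, time in s.
With the tool pointing down it reaches from about 0.4 to 0.85 m from the base axis. Payload 4.5 kg.
Tool frame: the origin (TCP) lies midway between the tips of the shut fingers; the grasp point (between the pads) lies 19 mm behind it; z points along the fingers, y is the direction in which the jaws open and shut (so a half turn about z gives the same grasp; the last joint's range is limited). The gripper opens to 85 mm and grips with 20 to 120 N. Pads are 22 mm wide; open, the fingers measure 114 mm over their backs; the gripper's body (76 mm by 85 mm) begins 54 mm behind the grasp point. The pads swing forward as they close: fully open they stand 13 mm farther back than shut.
Start: joints at [1.372, 0.689, -0.195, 1.565, 0.157, 0.902, -0.215], TCP at [0.144, -0.608, 0.231] pointing down, gripper open.
Joint ranges: [-3.01, 3.01], [-0.46, 2.08], [-1.47, 1.51], [0.13, 2.56], [-1, 4.14], [0.04, 2.09], [-2.66, 2.66]. Speed limits (rad/s): [2.57, 2.57, 3.14, 3.14, 3.14, 3.14, 3.14].

### API

Orientations are given as a unit quaternion [w, x, y, z].
In Python, from plant import bot gives the robot as it stands.
- The arm moves only by the tool send_rows, never from a script. Its argument "motion" is a list of rows, each a list of 2 entries, a list of its own where there are three numbers: the shift along the tool's x, y, z in units of 0.15 m (1.0 is 0.15 m), then the turn, a rotation vector about the tool's x, y, z in units of 0.5 rad (1.0 is 0.5 rad). A call has 1 to 20 rows; each row shifts and turns the commanded pose from where the row before left it, along the tool's axes as they then stand; what a row does not reach is not made up. A row lasts 1/10 s, in which the tool goes at most 50 mm and 8.59 degrees, less where a joint would pass 70% of its speed; a pose out of reach is approached as far as the arm can. A call with a number of a shift or a turn outside -1 to 1 is refused whole. A call with a gripper value outside its range is refused whole. "hand" is the opening, from 0 (shut) to 1 (fully open), set as the call begins (left out, the last holds). The fingers move at their own pace and stop on an object; the grip force is fixed at half the most. Time passes only in rows, so rows that do not move let the fingers close. It gives the time, the measured TCP pose, the force and the opening at its end, in the units of the state.
- bot.get_obs(): the state, without advancing time (a new reading comes with each control period).
- bot.grab_frame(name): name is "scene" or "top" or "wrist"; returns (picture, depth): 400x640x3 uint8, red, green, blue; 400x640 float32, m along the optical axis (not along the pixel's ray), 0 where there is no reading.
- bot.camera_params(name): a dict with "fx", "fy", "cx", "cy" (pixels), "world_from_camera" (4x4, takes a point from camera to world coordinates). Camera axes: x right, y down, z forward; pixel columns grow to the right and rows downward; lengths in m; the calibration is good to about 2 mm. A picture is of the moment at which its call begins: read the wrist's pose just before it. camera_params takes no time and is no camera call; for the wrist camera it gives the pose at the moment of the call.
- bot.job_done(): hands the job in, once; it reports no verdict.
The state is a dict: "t": time; "joints": joint angles; "dq": joint speeds; "joint_efforts": joint torques, N m; "ee_pos": TCP position; "tcp_rot": TCP orientation; "contact_force": force on the tool from outside, world axes, zero at the start; "ft_torque": the same for the moment, N m; "width": opening from 0.0 (shut) to 1.0 (fully open).
Only numpy, scipy, OpenCV 4.12 (cv2) and the standard library are available. Lean on these libraries where they do the work, as an engineer would, in place of code of your own. Each camera call takes 0.05 s, during which the arm holds its last target. There are 200 camera calls.

## Working session

There is one attempt and no reset: what is moved stays moved. The work goes in short steps, Python scripts to look and compute and a tool call to move; the robot and the scene stay as the last step left them, time stands still between calls to the robot, and variables do not carry over. Pictures are saved under pics/ and viewed, about 8 in all and at most 12, crops included, and the job is handed in when it is done.

Besides the shell and the picture viewer there is one more tool, called as a command line: name --argument value ..., lists and objects as JSON in quotes. send_rows: Moves the arm, as the interface text tells. Its arguments: {"type":"object","properties":{"motion":{"type":"array","items":{"type":"array"}},"hand":{"type":"number"}},"required":["motion"]}

```bash
mkdir -p pics; ls; cat > h.py <<'E'
from plant import bot
import numpy as np, cv2
from scipy.spatial.transform import Rotation as R
def grab(n):
    p=bot.camera_params(n); im,d=bot.grab_frame(n); 
    return im,d,p
def cloud(d,p):
    v,u=np.mgrid[:d.shape[0],:d.shape[1]]
    c=np.stack([(u-p['cx'])/p['fx']*d,(v-p['cy'])/p['fy']*d,d],-1)
    T=np.array(p['world_from_camera']); return c@T[:3,:3].T+T[:3,3]
def save(n,im): cv2.imwrite('pics/'+n,im[...,::-1])
E
python3 - <<'E'
from h import *
for n in('scene','top'):
    im,d,p=grab(n); save(n+'1.png',im); np.savez(n+'1',im=im,d=d,P=cloud(d,p)); print(n,p)
print(bot.get_obs())
E
```

```text
pics
scene {'fx': 452.789465469856, 'fy': 452.789465469856, 'cx': 321.0307469500255, 'cy': 201.69045906646946, 'world_from_camera': array([[-0.63348767, -0.36896542,  0.68011608, -0.38284122],
       [-0.77354806,  0.28178143, -0.56764656,  0.59098726],
       [ 0.01779787, -0.88569958, -0.46391755,  0.78282878],
       [ 0.        ,  0.        ,  0.        ,  1.        ]])}
top {'fx': 375.3921100939914, 'fy': 375.3921100939914, 'cx': 323.95418582386026, 'cy': 199.73593652448716, 'world_from_camera': array([[ 4.27164987e-03, -9.92334311e-01,  1.23508576e-01,
         3.85114310e-01],
       [-9.99990350e-01, -4.36568084e-03, -4.90704637e-04,
        -1.44864652e-01],
       [ 1.02614207e-03, -1.23505288e-01, -9.92343384e-01,
         1.20696565e+00],
       [ 0.00000000e+00,  0.00000000e+00,  0.00000000e+00,
         1.00000000e+00]])}
{'t': 0.1, 'joints': array([ 1.37182931,  0.6899079 , -0.19452561,  1.56618541,  0.15732871,
        0.90249357, -0.21508406]), 'dq': array([ 0.00052818, -0.00204741, -0.00035474, -0.00121825,  0.00086902,
       -0.00090177, -0.00072799]), 'joint_efforts': array([-3.79822013e-03, -5.40601015e+01, -1.27174851e+00, -1.58986098e+01,
        9.31502727e-03,  4.35530630e-03,  6.99743410e-06]), 'ee_pos': array([ 0.14399685, -0.60762096,  0.23057408]), 'tcp_rot': array([-7.84450085e-04,  9.93228513e-01,  1.16174354e-01, -1.57977596e-04]), 'contact_force': array([0.02628188, 0.66101051, 0.24288264]), 'ft_torque': array([ 0.05510708, -0.03284991, -0.05192425]), 'width': 0.9979939706102113}
```

View pics/scene1.png

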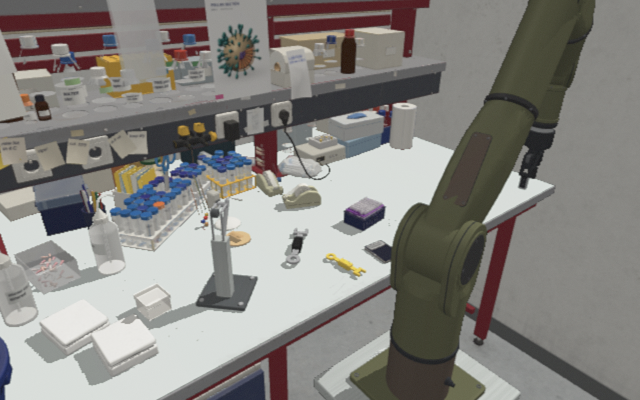

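View pics/top1.png

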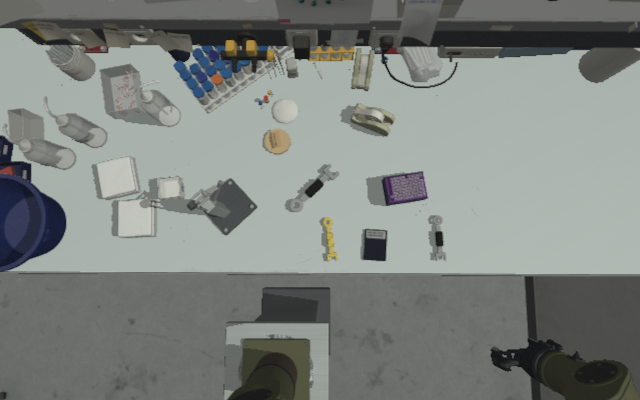

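Candidates in the top view: grey spanner with black sleeve at (315,188), a second grey one at (438,238), and a yellow one at (330,240). The stand is at (220,205), notebook (375,245) and tip box (405,188). I'll measure both grey ones and take a close crop.

```bash
python3 - <<'E'
from h import *
z=np.load('top1.npz');im,d,P=z['im'],z['d'],z['P']
hsv=cv2.cvtColor(im,cv2.COLOR_RGB2HSV)
dark=hsv[...,2]
bg=P[215:260,460:520].reshape(-1,3); print('bench z',np.median(bg[:,2]))
def blob(r0,r1,c0,c1,zmin,zmax=0.05):
    Q=P[r0:r1,c0:c1]; m=(Q[...,2]>zmin)&(Q[...,2]<zmax)
    return Q[m],hsv[r0:r1,c0:c1][m]
for nm,b in(('A',(158,218,282,345)),('B',(210,265,425,450))):
    Q,h=blob(*b,0.006); xy=Q[:,:2]
    rect=cv2.minAreaRect((xy*1000).astype(np.float32)); print(nm,len(Q),'rect mm',rect)
    k=h[:,2]<70; 
    if k.sum()>5: print(' sleeve',cv2.minAreaRect((xy[k]*1000).astype(np.float32)),Q[k].mean(0),k.sum())
    c,dirs=xy.mean(0),np.linalg.svd(xy-xy.mean(0),full_matrices=0)[2]; print(' dir',dirs[0],'z',np.percentile(Q[:,2],[5,50,95]))
# stand
Q,h=blob(170,240,180,262,0.008,0.02); k=h[:,2]<120
print('plate',cv2.minAreaRect((Q[k][:,:2]*1000).astype(np.float32)),k.sum())
a=cv2.resize(im[155:265,180:345],None,fx=4,fy=4,interpolation=cv2.INTER_CUBIC)
s=np.load('scene1.npz')['im'][180:320,185:345]
s=cv2.resize(s,(660,577),interpolation=cv2.INTER_CUBIC)
save('c1.png',a);save('c2.png',s)
E
```

```text
bench z 0.0005869165191938475
A 509 rect mm ((574.3344116210938, -102.8121337890625), (195.49363708496094, 185.87974548339844), 1.490822672843933)
 sleeve ((571.088134765625, -112.3915786743164), (24.817659378051758, 59.33198165893555), 44.955291748046875) [ 0.57066469 -0.11272725  0.0255666 ] 159
 dir [-0.70723315  0.70698039] z [0.00871944 0.01949817 0.02860308]
B 299 rect mm ((406.3153076171875, -498.04840087890625), (157.91455078125, 59.665916442871094), 7.392086029052734)
 sleeve ((411.66656494140625, -507.8881530761719), (41.418270111083984, 20.909311294555664), 3.2801849842071533) [ 0.41172443 -0.50694526  0.01938938] 93
 dir [-0.9986599  -0.05175329] z [0.00874698 0.01425392 0.02180424]
plate ((541.3402099609375, 192.10255432128906), (214.70457458496094, 135.89630126953125), 45.28520965576172) 1239
```

View pics/c1.png

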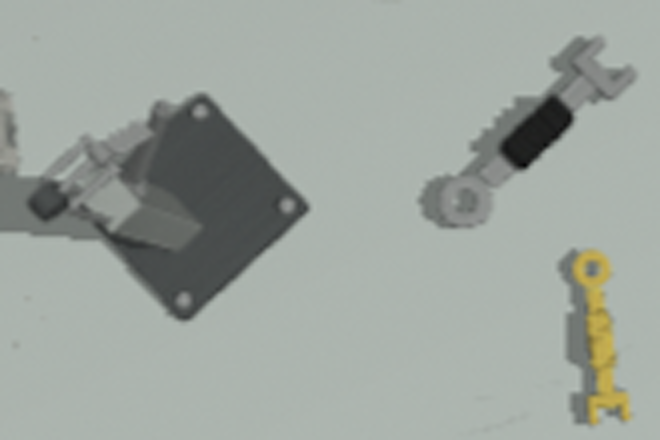

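View pics/c2.png

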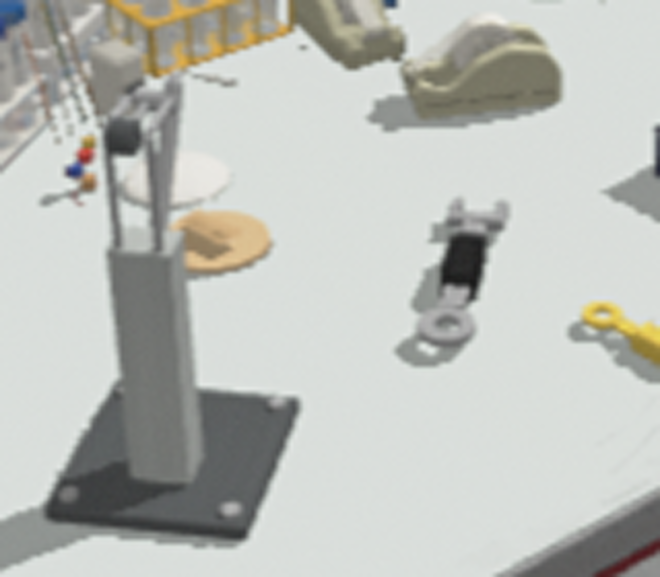

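The large grey spanner is 193 mm class at (315,188) with its eye at the lower left; the other grey one is smaller. The peg isn't clear from these pictures, so I'll extract the stand from the point clouds.

```bash
python3 - <<'E'
from h import *
A=[]
for n,b in(('top1',(130,240,170,262)),('scene1',(170,315,185,265))):
    z=np.load(n+'.npz');P=z['P'][b[0]:b[1],b[2]:b[3]].reshape(-1,3);c=z['im'][b[0]:b[1],b[2]:b[3]].reshape(-1,3)
    m=(P[:,0]>.4)&(P[:,0]<.7)&(P[:,1]>0.05)&(P[:,1]<.3)&(P[:,2]>.006)&(P[:,2]<.35);A.append(P[m])
    Q=P[m]
    for lo in np.arange(.0,.32,.02):
        q=Q[(Q[:,2]>=lo)&(Q[:,2]<lo+.02)]
        if len(q)>3: print(n,round(lo,2),len(q),q.min(0).round(3)[:2],q.max(0).round(3)[:2],np.median(q,0).round(3)[:2])
    pl=Q[(Q[:,2]>.008)&(Q[:,2]<.016)]; 
    # rotated coords: u along (1,-1)/√2, v along (1,1)/√2
    print(n,'plate u,v pct',[np.percentile((pl[:,:2]@w)/2**.5,[.5,2,98,99.5]).round(3) for w in(np.array([1,-1]),np.array([1,1]))])
Q=np.vstack(A); np.save('stand.npy',Q)
w=np.array([[1,-1],[1,1]])/2**.5
uv=Q[:,:2]@w.T
# plots: plan (u,v), side(u,z), side(v,z)
img=np.full((560,790,3),255,np.uint8)
u0,v0=.15,.4
col=cv2.applyColorMap((np.clip(Q[:,2]/.3,0,1)*255).astype(np.uint8)[:,None],cv2.COLORMAP_JET)[:,0]
for (u,v),zz,c in zip(uv,Q[:,2],col):
    c=tuple(map(int,c))
    cv2.circle(img,(int((u-.1)*1200),int(540-(v-.35)*1200)),1,c,-1) if 0 else None
    cv2.circle(img,(int(10+(u-.1)*1000),int(540-zz*1500)),2,c,-1)
    cv2.circle(img,(int(400+(v-.35)*1000),int(540-zz*1500)),2,c,-1)
for k in range(0,8):
    cv2.putText(img,'%.2f'%(.1+.05*k),(10+50*k,555),0,.35,(0,0,0),1);cv2.putText(img,'%.2f'%(.35+.05*k),(400+50*k,555),0,.35,(0,0,0),1)
cv2.imwrite('pics/plot.png',img)
E
```

```text
top1 0.0 1346 [0.41  0.059] [0.697 0.293] [0.515 0.151]
top1 0.02 23 [0.476 0.155] [0.585 0.178] [0.492 0.164]
top1 0.04 24 [0.476 0.156] [0.521 0.178] [0.49  0.165]
top1 0.06 25 [0.476 0.155] [0.522 0.179] [0.494 0.166]
top1 0.08 27 [0.477 0.154] [0.52  0.177] [0.492 0.164]
top1 0.1 23 [0.476 0.155] [0.513 0.175] [0.487 0.166]
top1 0.12 23 [0.476 0.155] [0.508 0.173] [0.489 0.161]
top1 0.14 25 [0.476 0.154] [0.504 0.173] [0.487 0.163]
top1 0.16 40 [0.476 0.154] [0.517 0.173] [0.495 0.161]
top1 0.18 148 [0.477 0.148] [0.522 0.197] [0.499 0.171]
top1 0.2 33 [0.481 0.137] [0.531 0.193] [0.524 0.149]
top1 0.22 21 [0.48  0.128] [0.544 0.176] [0.532 0.14 ]
top1 0.24 99 [0.478 0.119] [0.554 0.191] [0.535 0.14 ]
top1 0.26 217 [0.477 0.121] [0.547 0.201] [0.503 0.173]
top1 plate u,v pct [array([0.18 , 0.182, 0.313, 0.315]), array([0.413, 0.415, 0.537, 0.541])]
scene1 0.0 1277 [0.417 0.073] [0.602 0.255] [0.493 0.174]
scene1 0.02 109 [0.472 0.156] [0.502 0.201] [0.485 0.185]
scene1 0.04 117 [0.472 0.154] [0.501 0.201] [0.486 0.184]
scene1 0.06 116 [0.471 0.157] [0.503 0.201] [0.486 0.184]
scene1 0.08 117 [0.472 0.155] [0.504 0.201] [0.486 0.184]
scene1 0.1 122 [0.472 0.156] [0.505 0.201] [0.485 0.184]
scene1 0.12 123 [0.473 0.154] [0.503 0.2  ] [0.485 0.184]
scene1 0.14 133 [0.472 0.153] [0.502 0.201] [0.486 0.185]
scene1 0.16 133 [0.472 0.155] [0.505 0.2  ] [0.485 0.184]
scene1 0.18 149 [0.472 0.148] [0.519 0.201] [0.496 0.178]
scene1 0.2 79 [0.476 0.138] [0.533 0.196] [0.518 0.151]
scene1 0.22 82 [0.477 0.124] [0.54  0.197] [0.501 0.173]
scene1 0.24 75 [0.476 0.119] [0.555 0.2  ] [0.498 0.176]
scene1 0.26 163 [0.474 0.146] [0.527 0.201] [0.491 0.177]
scene1 plate u,v pct [array([0.176, 0.178, 0.307, 0.31 ]), array([0.411, 0.412, 0.538, 0.54 ])]
```

View pics/plot.png

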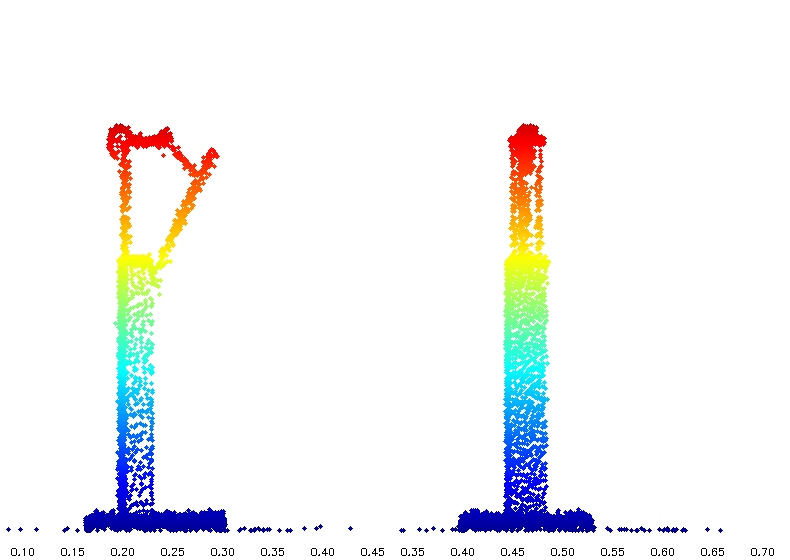

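The stand's peg points along u = (0.707,−0.707), right and back. The spanner's eye already points along −u, so a top-down grasp followed by a 35° pitch aligns it. I'll go above the sleeve first, then turn the tool.

send_rows --motion '[[[0.1,-0.07,0.005],[0,0,0]],[[0.196,-0.142,0.011],[0,0,0]],[[0.196,-0.142,0.011],[0,0,0]],[[0.196,-0.142,0.011],[0,0,0]],[[0.196,-0.142,0.011],[0,0,0]],[[0.196,-0.142,0.011],[0,0,0]],[[0.196,-0.142,0.011],[0,0,0]],[[0.196,-0.142,0.011],[0,0,0]],[[0.196,-0.142,0.011],[0,0,0]],[[0.196,-0.142,0.011],[0,0,0]],[[0.196,-0.142,0.011],[0,0,0]],[[0.196,-0.142,0.011],[0,0,0]],[[0.196,-0.142,0.011],[0,0,0]],[[0.196,-0.142,0.011],[0,0,0]],[[0.196,-0.142,0.011],[0,0,0]],[[0.196,-0.142,0.011],[0,0,0]],[[0.196,-0.142,0.011],[0,0,0]],[[0.196,-0.142,0.011],[0,0,0]],[[0.1,-0.07,0.005],[0,0,0]]]' --hand 1

```text
t: 2.0
ee_pos: [0.5732, -0.1092, 0.2013]
tcp_rot: [-0.001, 0.993, 0.118, 0.001]
contact_force: [0.3, -0.2, -0.5]
width: 1.004
```

send_rows --motion '[[[0,0,0],[0,0,-0.266]],[[0,0,0],[0,0,-0.266]],[[0,0,0],[0,0,-0.266]],[[0,0,0],[0,0,-0.266]],[[0,0,0],[0,0,-0.266]],[[0,0,0],[0,0,-0.266]],[[0,0,0],[0,0,-0.266]],[[0,0,0],[0,0,-0.266]],[[0,0,0],[0,0,-0.266]],[[0,0,0],[0,0,-0.266]],[[0,0,0],[0,0,-0.266]],[[0,0,0],[0,0,-0.266]],[[0,0,0],[0,0,-0.266]],[[0,0,0],[0,0,-0.266]],[[0,0,0],[0,0,-0.266]],[[0,0,0],[0,0,-0.266]],[[0,0,0],[0,0,0]]]'

```text
t: 3.7
ee_pos: [0.5705, -0.1146, 0.2012]
tcp_rot: [-0.001, 0.381, 0.925, -0.001]
contact_force: [-0.8, -0.9, -1.0]
width: 1.002
```

```bash
cat >> h.py <<'E'
def show(pos,Rt,o=None):
    """remaining move in tool axes, in row units (totals): turn first, then shift along final axes"""
    o=o or bot.get_obs(); q=o['tcp_rot']; R0=R.from_quat([q[1],q[2],q[3],q[0]])
    rel=(R0.inv()*Rt).as_rotvec()/.5
    d=np.array(pos)-o['ee_pos']
    print('t',o['t'],'pos',o['ee_pos'].round(4),'turn',rel.round(3),'shift now-axes',(R0.inv().apply(d)/.15).round(3),'final-axes',(Rt.inv().apply(d)/.15).round(3),'F',o['contact_force'].round(1),'w',round(o['width'],3),'j',o['joints'].round(2))
s=2**-.5
U=np.array([s,-s,0]);V=np.array([s,s,0]);Z=np.array([0,0,1.])
def toolR(x,z): return R.from_matrix(np.column_stack([x,np.cross(z,x),z]))
E
python3 - <<'E'
from h import *
S=np.array([.5711,-.1124,.2])
show(S,toolR(-U,-Z))
im,d,p=grab('wrist'); save('w1.png',im); np.savez('w1',im=im,d=d,P=cloud(d,p))
P=cloud(d,p);v=im.max(2)
m=(P[...,2]>.006)&(P[...,2]<.05)&(np.hypot(P[...,0]-.571,P[...,1]+.112)<.15)
k=m&(v<70)&(P[...,2]>.018); n,l,st,c=cv2.connectedComponentsWithStats(k.astype(np.uint8)); 
i=1+st[1:,4].argmax(); q=P[l==i]; print('sleeve',st[i],cv2.minAreaRect((q[:,:2]*1e3).astype(np.float32)))
Q=P[m]; a=(Q[:,:2]@U[:2]);b=Q[:,:2]@V[:2]
print('extent u',a.min(),a.max(),'v',b.min(),b.max()); e=a<a.min()+.043; print('eye centre v~',(b[e].min()+b[e].max())/2,'u',a.min()+.0215, b[e].max()-b[e].min())
Q=np.load('stand.npy'); pl=Q[(Q[:,2]>.009)&(Q[:,2]<.015)]
c=pl.copy();c=c[(abs(c[:,:2]@U[:2]-.245)<.075)&(abs(c[:,:2]@V[:2]-.476)<.07)]
print('plate',cv2.minAreaRect((c[:,:2]*1e3).astype(np.float32)))
pg=Q[(Q[:,2]>.195)&(Q[:,2]<.235)];u=pg@U;k=(u>.25);pg=pg[k]
e=np.linalg.svd(pg-pg.mean(0),full_matrices=0)[2][0]; e*=np.sign(e[2]);m=pg.mean(0)
print('peg',len(pg),'mean uvz',m@U,m@V,m[2],'dir uvz',e@U,e@V,e[2])
pg=Q[(Q@U>.28)&(Q[:,2]>.235)];print('tip',pg.mean(0)@V,(pg@U).max(),pg[:,2].max())
E
```

```text
t 3.7 pos [ 0.5705 -0.1146  0.2012] turn [-0.003 -0.001  0.007] shift now-axes [0.007 0.013 0.008] final-axes [0.007 0.013 0.008] F [-0.8 -0.9 -1. ] w 1.002 j [ 0.52  0.75 -0.71  1.71  0.6   0.91  0.35]
sleeve [ 308  138   30   68 1899] ((571.70166015625, -111.81539916992188), (26.521392822265625, 62.23716354370117), 44.7427978515625)
extent u 0.3833970514671429 0.575728688802869 v 0.18668592239273663 0.34769527963675617
eye centre v~ 0.26657437723329025 u 0.40489705146714294 0.1597769096811073
plate ((510.4951171875, 163.56546020507812), (132.23597717285156, 139.25302124023438), 44.198020935058594)
peg 117 mean uvz 0.27174254254638164 0.4739114070787984 0.21557932819652648 dir uvz 0.5876176540574359 -0.030765716338706173 0.8085536242811616
tip 0.4744253724333062 0.3074653925532771 0.26008678716248335
```

View pics/w1.png

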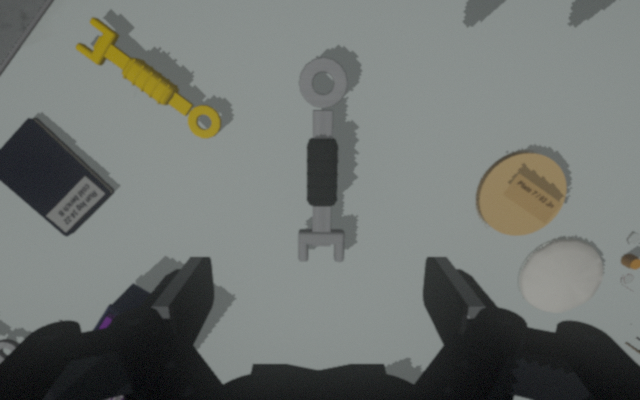

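The wrist view shows the grey spanner upright at (322,170), eye on top at (322,82) and the fingers straddling it; sleeve centre is (0.5717,−0.1118). Next I descend and close.

send_rows --motion '[[[0.007,0.019,0.13],[0,0,0]],[[0,0,0.2],[0,0,0]],[[0,0,0.2],[0,0,0]],[[0,0,0.2],[0,0,0]],[[0,0,0.2],[0,0,0]],[[0,0,0.15],[0,0,0]],[[0,0,0.1],[0,0,0]],[[0,0,0.07],[0,0,0]],[[0,0,0.04],[0,0,0]],[[0,0,0.02],[0,0,0]],[[0,0,0],[0,0,0]]]'

```text
t: 4.85
ee_pos: [0.5729, -0.1105, 0.0056]
tcp_rot: [0.0, 0.381, 0.925, 0.0]
contact_force: [-0.2, 0.5, 0.1]
width: 1.002
```

send_rows --motion '[[[0,0,0],[0,0,0]],[[0,0,0],[0,0,0]],[[0,0,0],[0,0,0]],[[0,0,0],[0,0,0]],[[0,0,0],[0,0,0]],[[0,0,0],[0,0,0]],[[0,0,0],[0,0,0]],[[0,0,0],[0,0,0]],[[0,0,0],[0,0,0]],[[0,0,0],[0,0,0]]]' --hand 0

```text
t: 5.85
ee_pos: [0.5728, -0.1105, 0.0057]
tcp_rot: [0.0, 0.381, 0.925, -0.0]
contact_force: [-1.0, -0.9, 6.0]
width: 0.312
```

send_rows --motion '[[[0,0,-0.05],[0,0,0]],[[0,0,-0.1],[0,0,0]],[[0,0,-0.2],[0,0,0]],[[0,0,-0.2],[0,0,0]],[[0,0,-0.2],[0,0,0]],[[0,0,-0.2],[0,0,0]],[[0,0,-0.2],[0,0,0]],[[0,0,-0.2],[0,0,0]],[[0,0,-0.2],[0,0,0]],[[0,0,-0.2],[0,0,0]],[[0,0,-0.2],[0,0,0]],[[0,0,-0.1],[0,0,0]],[[0,0,0],[0,0,0]]]'

```text
t: 7.15
ee_pos: [0.5735, -0.1098, 0.3158]
tcp_rot: [0.002, 0.38, 0.925, 0.001]
contact_force: [0.7, -0.3, -2.2]
width: 0.314
```

```bash
cat >> h.py <<'E'
t55=np.deg2rad(55)
PZ=np.cos(t55)*U+np.sin(t55)*Z; PX=-np.sin(t55)*U+np.cos(t55)*Z
ROOT=.241*U+.475*V+.165*Z
RT=toolR(PX,-PZ)
E
python3 - <<'E'
from h import *
show(ROOT+.16*PZ-.08*PX-.019*PZ,RT)
im,d,p=grab('wrist'); save('w2.png',im); np.savez('w2',im=im,d=d,P=cloud(d,p))
E
```

```text
t 7.15 pos [ 0.5735 -0.1098  0.3158] turn [0.003 1.229 0.012] shift now-axes [0.635 0.982 0.542] final-axes [0.212 0.981 0.809] F [ 0.7 -0.3 -2.2] w 0.314 j [ 0.55  0.63 -0.79  1.57  0.48  1.14  0.45]
```

View pics/w2.png

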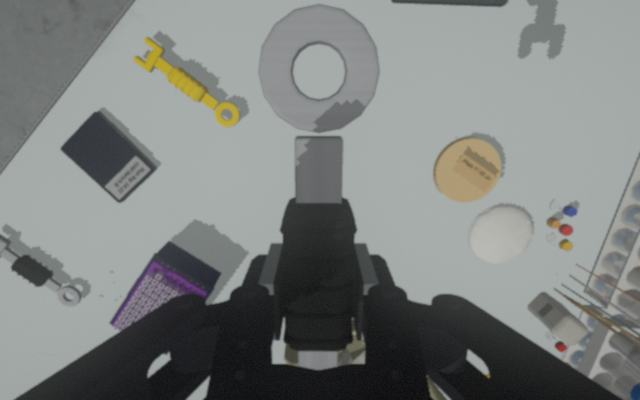

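The grip holds: eye ring at (319,71), roughly square to the tool. I'll tilt by 35° (8 rows), then measure the eye in the tool frame.

send_rows --motion '[[[0,0,0],[0,0.15,0.002]],[[0,0,0],[0,0.15,0.002]],[[0,0,0],[0,0.15,0.002]],[[0,0,0],[0,0.15,0.002]],[[0,0,0],[0,0.15,0.002]],[[0,0,0],[0,0.15,0.002]],[[0,0,0],[0,0.15,0]],[[0,0,0],[0,0.15,0]],[[0,0,0],[0,0.029,0]],[[0,0,0],[0,0,0]]]'

```text
t: 8.2
ee_pos: [0.5723, -0.1107, 0.3109]
tcp_rot: [-0.28, 0.366, 0.88, 0.115]
contact_force: [-0.7, 0.4, -3.4]
width: 0.316
```

```bash
cat >> h.py <<'E'
def eye(n='wrist',verbose=1):
    o=bot.get_obs();im,d,p=grab(n);P=cloud(d,p)
    q=o['tcp_rot'];R0=R.from_quat([q[1],q[2],q[3],q[0]])
    L=R0.inv().apply((P-o['ee_pos']).reshape(-1,3)).reshape(P.shape)
    m=(d>0)&(L[...,0]>.054)&(L[...,0]<.11)&(abs(L[...,1])<.03)&(abs(L[...,2]+.01)<.035)
    # ring plane fit and outer circle
    q=L[m];n=np.linalg.svd(q-np.median(q,0),full_matrices=0)[2][2]
    k=m.astype(np.uint8); cn,h=cv2.findContours(k,cv2.RETR_CCOMP,cv2.CHAIN_APPROX_NONE)
    holes=[c for c,hh in zip(cn,h[0]) if hh[3]>=0 and cv2.contourArea(c)>20]
    out=max(cn,key=cv2.contourArea)
    f=np.median(q[:,2])
    T=np.array(p['world_from_camera'])
    def ray(u,v):
        r=T[:3,:3]@[(u-p['cx'])/p['fx'],(v-p['cy'])/p['fy'],1]
        r=R0.inv().apply(r);c=R0.inv().apply(T[:3,3]-o['ee_pos']);pl=np.median(q,0)
        return c+r*((pl-c)@n)/(r@n)
    for c in holes:
        e=cv2.fitEllipse(c);print('hole px',e,'tool',ray(*e[0]).round(4))
    print('n',len(q),'median',np.median(q,0).round(4),'normal',(n*-np.sign(n[2])).round(3),'x',q[:,0].max().round(4),'y',q[:,1].min().round(4),q[:,1].max().round(4))
    return im,L,m
E
python3 - <<'E'
from h import *
show(ROOT+.16*PZ-.08*PX-.019*PZ,RT)
im,L,m=eye()
E
```

```text
t 8.2 pos [ 0.5723 -0.1107  0.3109] turn [-0.003 -0.01  -0.006] shift now-axes [0.229 0.991 0.781] final-axes [0.23  0.991 0.782] F [-0.7  0.4 -3.4] w 0.316 j [ 0.58  0.96 -0.83  1.06  0.18  1.75  0.66]
hole px ((319.0710754394531, 71.88859558105469), (52.39549255371094, 55.462196350097656), 1.104206919670105) tool [ 0.0785 -0.0007 -0.0111]
n 10158 median [ 0.0795 -0.0007 -0.0111] normal [-0.007  0.001 -1.   ] x 0.0999 y -0.022 0.0205
```

```bash
cat >> h.py <<'E'
E=np.array([.0787,-.0007,-.0072])
def tgt(s,dx=0,dy=0): return ROOT+s*PZ+dx*PX+dy*V-RT.apply(E)
E
python3 - <<'E'
from h import *
show(tgt(.15),RT)
E
```

```text
t 8.25 pos [ 0.5723 -0.1101  0.312 ] turn [-0.003 -0.007 -0.003] shift now-axes [0.231 0.993 0.774] final-axes [0.232 0.993 0.774] F [-0.1  0.3 -2.3] w 0.312 j [ 0.58  0.96 -0.83  1.06  0.18  1.75  0.66]
```

send_rows --motion '[[[0.02,0.08,0.06],[0,-0.007,0]],[[0.02,0.1,0.06],[0,0,0]],[[0.02,0.1,0.08],[0,0,0]],[[0.02,0.1,0.08],[0,0,0]],[[0.02,0.1,0.08],[0,0,0]],[[0.03,0.1,0.08],[0,0,0]],[[0.02,0.1,0.08],[0,0,0]],[[0.02,0.1,0.08],[0,0,0]],[[0.02,0.1,0.08],[0,0,0]],[[0.02,0.07,0.06],[0,0,0]],[[0.02,0.04,0.034],[0,0,0]],[[0,0,0],[0,0,0]],[[0,0,0],[0,0,0]]]'

```text
t: 9.55
ee_pos: [0.6109, 0.0609, 0.2374]
tcp_rot: [-0.278, 0.366, 0.881, 0.114]
contact_force: [0.4, -0.2, -2.2]
width: 0.315
```

```bash
python3 - <<'E'
from h import *
show(tgt(.15),RT)
im,L,m=eye(); save('w3.png',im)
im2,d,p=grab('scene');P=cloud(d,p)
# both sources: peg points in peg frame
imw,dw,pw=grab('wrist');Pw=cloud(dw,pw)
B=np.column_stack([PX,V,PZ])
for nm,Q in(('scene',P),('wrist',Pw)):
    q=(Q.reshape(-1,3)-ROOT)@B
    for a,b in((.05,.075),(.092,.102),(.102,.115)):
        k=(q[:,2]>a)&(q[:,2]<b)&(abs(q[:,0])<.014)&(abs(q[:,1])<.014); r=q[k]
        if len(r)>3: print(nm,a,len(r),'x',np.percentile(r[:,0],[2,50,98]).round(4),'y',np.percentile(r[:,1],[2,50,98]).round(4),'zmax',r[:,2].max().round(4))
s=cv2.resize(im2[170:260,180:300],(640,480),interpolation=cv2.INTER_CUBIC)
w=cv2.resize(imw,(640,400)); save('c3.png',np.hstack([cv2.resize(s,(400,300)),cv2.resize(w,(400,300))]))
E
```

```text
t 9.55 pos [0.6109 0.0609 0.2374] turn [-0.001  0.002 -0.005] shift now-axes [0.006 0.005 0.009] final-axes [0.006 0.005 0.009] F [ 0.4 -0.2 -2.2] w 0.315 j [ 0.36  1.03 -0.83  1.15  0.16  1.5   0.47]
hole px ((318.9809265136719, 71.89965057373047), (52.340633392333984, 55.443607330322266), 179.6242218017578) tool [ 0.0785 -0.0007 -0.011 ]
n 10131 median [ 0.0795 -0.0007 -0.011 ] normal [-0.007 -0.001 -1.   ] x 0.0999 y -0.0219 0.0204
scene 0.05 46 x [-0.0005  0.0047  0.0084] y [-0.0057 -0.0014  0.0047] zmax 0.0739
scene 0.092 16 x [-0.0004  0.0042  0.0068] y [-0.0063 -0.0029  0.0042] zmax 0.1017
scene 0.102 14 x [-0.0003  0.0022  0.0072] y [-0.0052 -0.001   0.0043] zmax 0.1124
wrist 0.092 16 x [-0.0028  0.0092  0.0137] y [-0.0041  0.0016  0.0067] zmax 0.0928
wrist 0.102 507 x [-0.0063 -0.0013  0.0042] y [-0.0049  0.0004  0.0058] zmax 0.1137
```

View pics/c3.png

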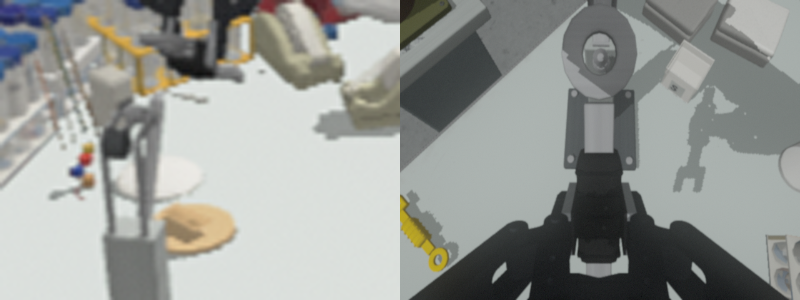

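The left view shows the eye poised above the peg; in the right (wrist) view the peg tip sits in the hole at about (600,55). The tip measures within about 1 mm of centre, so I insert.

send_rows --motion '[[[0,0.005,0.06],[0,0,0]],[[0,0,0.07],[0,0,0]],[[0,0,0.07],[0,0,0]],[[0,0,0.07],[0,0,0]],[[0,0,0.07],[0,0,0]],[[0,0,0.06],[0,0,0]],[[0,0,0],[0,0,0]]]'

```text
t: 10.4
ee_pos: [0.5857, 0.0868, 0.1871]
tcp_rot: [-0.279, 0.365, 0.881, 0.114]
contact_force: [-0.4, -0.1, -1.0]
width: 0.313
```

```bash
python3 - <<'E'
from h import *
show(tgt(.038),RT)
E
```

```text
t 10.4 pos [0.5857 0.0868 0.1871] turn [-0.005 -0.003 -0.003] shift now-axes [0.001 0.002 0.343] final-axes [0.001 0.001 0.343] F [-0.4 -0.1 -1. ] w 0.313 j [ 0.36  1.05 -0.82  1.29  0.18  1.34  0.45]
```

send_rows --motion '[[[0,0,0.04],[0,0,0]],[[0,0,0.04],[0,0,0]],[[0,0,0.04],[0,0,0]],[[0,0,0.04],[0,0,0]],[[0,0,0.04],[0,0,0]],[[0,0,0],[0,0,0]]]'

```text
t: 11.0
ee_pos: [0.5738, 0.0987, 0.1625]
tcp_rot: [-0.279, 0.365, 0.881, 0.114]
contact_force: [0.7, -1.1, -4.0]
width: 0.313
```

send_rows --motion '[[[0,0,0.04],[0,0,0]],[[0,0,0.04],[0,0,0]],[[0,0,0.04],[0,0,0]],[[0,0,0.04],[0,0,0]],[[0,0,0.02],[0,0,0]],[[0,0,0],[0,0,0]],[[0,0,0],[0,0,0]]]'

```text
t: 11.7
ee_pos: [0.5638, 0.1096, 0.1415]
tcp_rot: [-0.278, 0.366, 0.881, 0.115]
contact_force: [-0.0, -0.4, -1.9]
width: 0.311
```

```bash
python3 - <<'E'
from h import *
show(tgt(.035),RT)
im2,d,p=grab('scene');P=cloud(d,p)
imt,dt,pt=grab('top');Pt=cloud(dt,pt)
imw,dw,pw=grab('wrist')
B=np.column_stack([PX,V,PZ])
for nm,Q in(('scene',P),('top',Pt)):
    q=(Q.reshape(-1,3)-ROOT)@B
    k=(q[:,0]>.012)&(q[:,0]<.042)&(abs(q[:,1])<.009)&(q[:,2]>.02)&(q[:,2]<.11);r=q[k]
    for a in(.012,.02,.03):
        w=r[(r[:,0]>a)&(r[:,0]<a+.01)]
        if len(w): print(nm,'blade x',a,len(w),'z',np.percentile(w[:,2],[5,50,95]).round(3))
f=lambda i,w:cv2.resize(i,(w,360),interpolation=cv2.INTER_CUBIC)
save('c4.png',np.hstack([f(im2[165:255,190:280],360),f(imt[150:240,170:280],430)]))
save('c4w.png',imw)
E
```

```text
t 11.7 pos [0.5638 0.1096 0.1415] turn [-0.     0.    -0.003] shift now-axes [ 0.003 -0.003 -0.007] final-axes [ 0.003 -0.003 -0.007] F [-0.  -0.4 -1.9] w 0.311 j [ 0.34  1.08 -0.82  1.4   0.2   1.2   0.43]
scene blade x 0.012 18 z [0.03  0.035 0.045]
scene blade x 0.02 8 z [0.032 0.033 0.07 ]
top blade x 0.012 44 z [0.033 0.041 0.093]
top blade x 0.02 22 z [0.033 0.091 0.093]
top blade x 0.03 18 z [0.089 0.092 0.093]
```

View pics/c4.png

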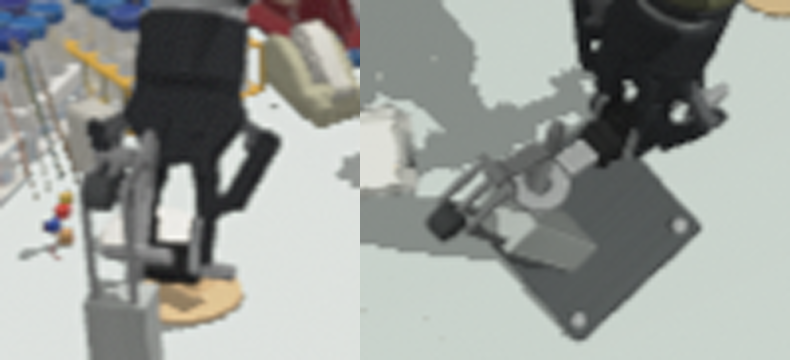

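Both views agree that the eye is on the peg at s≈35 mm, and blade points at z≈0.091 along the peg say the flap is shut again. I'll push on to s≈18 mm to shorten the drop, then release.

send_rows --motion '[[[0,0,0.03],[0,0,0]],[[0,0,0.03],[0,0,0]],[[0,0,0.03],[0,0,0]],[[0,0,0.02],[0,0,0]],[[0,0,0],[0,0,0]]]'

```text
t: 12.35
ee_pos: [0.5574, 0.116, 0.128]
tcp_rot: [-0.278, 0.366, 0.881, 0.115]
contact_force: [1.4, -2.7, 1.9]
width: 0.312
```

send_rows --motion '[[[0,0,0],[0,0,0]],[[0,0,0],[0,0,0]],[[0,0,0],[0,0,0]],[[0,0,0],[0,0,0]],[[0,0,0],[0,0,0]],[[0,0,0],[0,0,0]],[[0,0,0],[0,0,0]],[[0,0,0],[0,0,0]]]' --hand 1

```text
t: 13.15
ee_pos: [0.557, 0.1162, 0.1279]
tcp_rot: [-0.278, 0.366, 0.881, 0.115]
contact_force: [-0.2, 0.8, 0.8]
width: 1.003
```

send_rows --motion '[[[0,0,-0.03],[0,0,0]],[[0,0,-0.06],[0,0,0]],[[0,0,-0.1],[0,0,0]],[[0,0,-0.15],[0,0,0]],[[0,0,-0.15],[0,0,0]],[[0,0,-0.15],[0,0,0]],[[0,0,-0.15],[0,0,0]],[[0,0,-0.15],[0,0,0]],[[0,0,-0.15],[0,0,0]],[[0,0,-0.1],[0,0,0]],[[0,0,0],[0,0,0]]]'

```text
t: 14.25
ee_pos: [0.6313, 0.0431, 0.2763]
tcp_rot: [-0.276, 0.367, 0.881, 0.116]
contact_force: [0.1, 0.4, -0.8]
width: 1.003
```

```bash
python3 - <<'E'
from h import *
show(tgt(.15),RT)
im2,d,p=grab('scene');P=cloud(d,p)
imt,dt,pt=grab('top');Pt=cloud(dt,pt)
B=np.column_stack([PX,V,PZ])
for nm,Q in(('scene',P),('top',Pt)):
    q=(Q.reshape(-1,3)-ROOT)@B
    k=(q[:,0]>.012)&(q[:,0]<.042)&(abs(q[:,1])<.009)&(q[:,2]>.0)&(q[:,2]<.11);r=q[k]
    for a in(.012,.02,.03):
        w=r[(r[:,0]>a)&(r[:,0]<a+.01)]
        if len(w): print(nm,'x',a,len(w),'z',np.percentile(w[:,2],[5,25,50,95]).round(3))
f=lambda i,w:cv2.resize(i,(w,360),interpolation=cv2.INTER_CUBIC)
save('c5.png',np.hstack([f(im2[165:305,180:300],309),f(imt[150:240,170:280],440)]))
E
```

```text
t 14.25 pos [0.6313 0.0431 0.2763] turn [ 0.008  0.006 -0.004] shift now-axes [ 0.006 -0.009  0.325] final-axes [ 0.005 -0.008  0.325] F [ 0.1  0.4 -0.8] w 1.003 j [ 0.35  1.02 -0.82  1.02  0.15  1.63  0.49]
scene x 0.012 28 z [0.012 0.015 0.022 0.038]
scene x 0.02 17 z [0.004 0.005 0.007 0.01 ]
scene x 0.03 9 z [0.001 0.002 0.002 0.009]
top x 0.012 59 z [0.01  0.014 0.027 0.092]
top x 0.02 50 z [0.002 0.007 0.01  0.092]
top x 0.03 22 z [0.001 0.088 0.09  0.094]
```

View pics/c5.png

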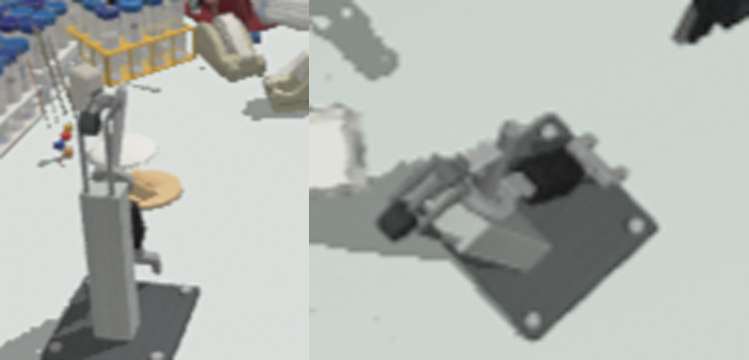

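The spanner hangs on the peg with its sleeve and jaw below, the flap blade is shut at z≈0.09, and the gripper is clear. I'll let it settle and check that it is still.

send_rows --motion '[[[0,0,-0.05],[0,0,0]],[[0,0,0],[0,0,0]],[[0,0,0],[0,0,0]],[[0,0,0],[0,0,0]],[[0,0,0],[0,0,0]],[[0,0,0],[0,0,0]],[[0,0,0],[0,0,0]],[[0,0,0],[0,0,0]],[[0,0,0],[0,0,0]],[[0,0,0],[0,0,0]],[[0,0,0],[0,0,0]],[[0,0,0],[0,0,0]],[[0,0,0],[0,0,0]],[[0,0,0],[0,0,0]],[[0,0,0],[0,0,0]],[[0,0,0],[0,0,0]],[[0,0,0],[0,0,0]],[[0,0,0],[0,0,0]],[[0,0,0],[0,0,0]],[[0,0,0],[0,0,0]]]'

```text
t: 16.35
ee_pos: [0.6325, 0.0408, 0.2803]
tcp_rot: [-0.278, 0.366, 0.881, 0.115]
contact_force: [1.0, 0.5, 0.2]
width: 1.0
```

```bash
python3 - <<'E'
from h import *
z=np.load('top1.npz')['im']
B=np.column_stack([PX,V,PZ])
prev=None
for i in range(8):
    im,d,p=grab('top');P=cloud(d,p)
    v=im.max(2);m=(v<45)&(P[...,2]>.05)&(np.hypot(P[...,0]-.54,P[...,1]-.13)<.06)
    if i in(0,3,7):print('dark sleeve',bot.get_obs()['t'],m.sum(),P[m].mean(0).round(4))
q=(P.reshape(-1,3)-ROOT)@B
k=(q[:,0]>.02)&(q[:,0]<.042)&(abs(q[:,1])<.009)&(q[:,2]>.04)&(q[:,2]<.11);print('blade z',np.percentile(q[k,2],[5,50,95]).round(3),k.sum())
for nm,b in(('notebook',(225,265,358,392)),('tip box',(165,210,378,432))):
    s=np.s_[b[0]:b[1],b[2]:b[3]]; print(nm,'mean px change',np.abs(im[s].astype(int)-z[s]).mean().round(2))
E
```

```text
dark sleeve 16.4 131 [0.5393 0.13   0.1158]
dark sleeve 16.55 133 [0.5393 0.1296 0.1158]
dark sleeve 16.75 131 [0.5394 0.1297 0.1156]
blade z [0.089 0.091 0.095] 38
notebook mean px change 39.0
tip box mean px change 27.9
```

At rest and the flap is shut. The large pixel changes at the notebook and box may be the arm occluding them, so I'll look.

```bash
python3 - <<'E'
from h import *
im,d,p=grab('scene');save('s6.png',im);P=cloud(d,p);z=np.load('scene1.npz')
for nm,b in(('notebook',(238,265,362,394)),('tip box',(195,230,342,388))):
    s=np.s_[b[0]:b[1],b[2]:b[3]]; print(nm,np.abs(im[s].astype(int)-z['im'][s]).mean().round(2))
im,d,p=grab('top');save('t6.png',im)
E
```

```text
notebook 2.21
tip box 0.96
```

View pics/t6.png

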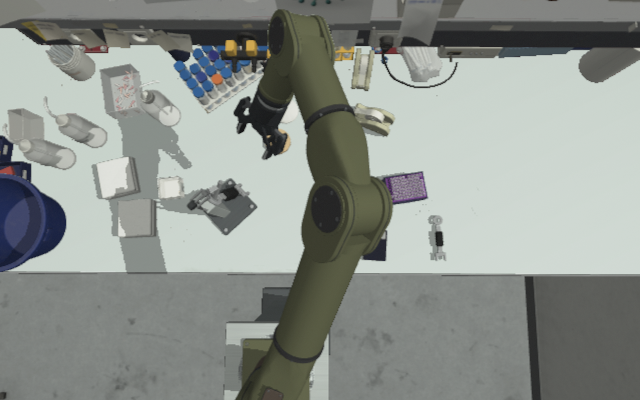

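The arm merely covers the box (405,188) and notebook (375,245) in the top view. The scene camera shows both unchanged, so I hand in.

```bash
python3 -c "
from plant import bot
print(bot.job_done())"
```

```text
the job is handed in; nothing more can be done
None
```

The spanner is hung on the peg by its eye, locked in behind the shut keeper flap, and I've handed the job in after about 17 s of the 50 s allowed. No verdict was reported.

I gripped the large grey spanner by its sleeve and tilted it 35° to line the eye up with the peg. I then slid it on past the flap to about 18 mm from the root, released it and backed the arm away.

**Last checks:**
- **Flap:** blade points in the top camera lie 89–95 mm up the peg, level with the hinge pin, so it is shut. I could not read the joint angle directly. That it lifted past 0.5 rad on the way is inferred from the eye passing it and the flap shutting behind it.
- **Spanner:** its sleeve moved by less than 0.5 mm over 0.35 s, so it is at rest. The gripper is open and clear of it.
- **Notebook and tip box:** a first top-view comparison showed large changes, but only because the arm was covering them. The scene camera shows both unchanged.

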